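Find the high spot of a centrifuge rotor with a dial indicator

ROBOT

A 7-joint arm with a two-finger parallel gripper is mounted at the origin on the work surface. World frame = base frame: x ahead of the robot, y to its left, z up, the work surface at z = 0. Lengths are in m, angles in rad, forces in N, time in s.
With the tool pointing down it reaches from about 0.4 to 0.85 m from the base axis. Payload 10.4 kg.
Tool frame: the origin (TCP) lies between the finger pads; the fingertips stand 19 mm ahead of it and the grasp point (between the pads) is the TCP; z points along the fingers, x is the direction in which the jaws open and shut, and the axes are right-handed (so a half turn about z gives the same grasp; the last joint's range is limited). The gripper opens to 87 mm and grips with 3 to 60 N. Pads are 19 mm wide; open, the fingers measure 117 mm over their backs; the gripper's body (75 mm by 190 mm) begins 51 mm behind the grasp point.
Start: joints at [1.14, 0.332, -0.065, 1.46, 0.022, 1.35, -0.088], TCP at [0.248, -0.574, 0.242] pointing down, gripper open.
Joint ranges: [-2.6, 2.6], [-0.5, 2.12], [-1.47, 1.34], [0.16, 2.42], [-1.27, 4.41], [0.06, 2.06], [-2.6, 2.6]. Speed limits (rad/s): [2.22, 2.22, 2.79, 2.79, 3.14, 3.14, 3.14].

INTERFACE

Orientations are given as a unit quaternion [x, y, z, w].
In Python, from bench import * gives the robot as it stands.
- The arm moves only by the tool step_arm, never from a script. Its argument "commands" is a list of rows, each a list of 6 numbers: the shift along the tool's x, y, z in m, then the turn, a rotation vector about the tool's x, y, z in rad. In form: [[tx, ty, tz, rx, ry, rz], ...]. A call has 1 to 12 rows; each row shifts and turns the commanded pose from where the row before left it, along the tool's axes as they then stand; what a row does not reach is not made up. A row lasts 1/10 s, in which the tool goes at most 50 mm and 8.59 degrees, less where a joint would pass 70% of its speed; a pose out of reach is approached as far as the arm can. A call with a gripper value outside its range is refused whole. "gripper" is the opening, from 0 (shut) to 1 (fully open), set as the call begins (left out, the last holds). The fingers move at their own pace and stop on an object; "grip_force" is the grip in N (left out, the last holds). Time passes only in rows, so rows that do not move let the fingers close. It gives the time, the measured TCP pose, the force and the opening at its end, in the units of the state.
- read_state(): the state, without advancing time (a new reading comes with each control period).
- camera(name): name is "scene" or "top" or "wrist"; returns the picture (400x640x3 uint8, red, green, blue); there is no depth.
- get_calibration(name): a dict with "fx", "fy", "cx", "cy" (pixels), "R" (3x3) and "t" (3): a world point X has camera coordinates R X + t. Camera axes: x right, y down, z forward; pixel columns grow to the right and rows downward; lengths in m; the calibration is good to about 2 mm. A picture is of the moment at which its call begins: read the wrist's pose just before it. get_calibration takes no time and is no camera call; for the wrist camera it gives the pose at the moment of the call.
- close_job(): hands the job in, once; it reports no verdict.
The state is a dict: "time": time; "joint_positions": joint angles; "joint_vel": joint speeds; "joint_torque": joint torques, N m; "ee_pos": TCP position; "eef_rot": TCP orientation; "ft_force": force on the tool from outside, world axes, zero at the start; "torque": the same for the moment, N m; "width": finger opening in m.
Only numpy, scipy, OpenCV 4.12 (cv2) and the standard library are available. Lean on these libraries where they do the work, as an engineer would, in place of code of your own. Each camera call takes 0.05 s, during which the arm holds its last target. There are 200 camera calls.

TASK

Check the centrifuge rotor for run-out: slide the dial indicator up to the rotor by its post until the plunger is pressed in by about 2 mm, then let go of the post. Then turn the rotor by its handle against the plunger to find the one highest spot of the hidden land (there is also a lesser rise), and leave the rotor standing with that highest spot under the plunger, the dial at its greatest reading. Never drive the plunger to the end of its travel, and leave everything else on the bench where it is.

Things in the scene. Friction and masses are not known exactly. Their poses are not given: they have to be found in the camera images.
- axis (a point): the rotor's upright turning axis, where it meets the rotor's flat top. The rotor is an aluminium disc 124 mm across, its top 84 mm above the bench, ringed with dark tube holes, on a bearing column on a dark steel ground plate (190 x 360 x 18 mm, fixed to the bench). Hub nut and turning arm reach 94 mm above the bench. The point's +y points level along the rail to the indicator.
- handle_mid (a point): centre (half-way up) of the turning handle: an upright black sleeve 16 mm in diameter and 42 mm tall (from 95 to 137 mm above the bench), free to spin on its pin, 42 mm from the rotor's axis. Carrying it round the axis in a circle, either way, turns the rotor, which needs about 2.5 to 5 N at the handle and stays where it is left.
- rotor (a joint): angle of the rotor about its axis in rad, growing counter-clockwise seen from above, no stop within several turns; at 0 the handle lies in the -x direction of axis.
- land (a point): centre, on the rotor's axis, 65 mm above the bench, of the land that the plunger feels, under the rotor's lip, out of sight: a ring of 50 mm radius with one highest spot and one lesser rise, each a smooth swelling 45 to 55 degrees wide, 2 to 7 mm high, the highest at least 2 mm above the other. Where they lie from the handle differs each time; the highest starts over 50 degrees from the plunger.
- post_mid (a point): grip point on the indicator carriage's steel post, 16 x 16 mm square (sides along the point's x and y), its top at 126 mm and this point at 107 mm above the bench; the dial, in front of it, is no higher than 80 mm. The point's -y direction points to the rotor's axis: pushing the post that way brings the plunger to the rotor.
- carriage (a joint): travel of the indicator carriage along its rail in m, 0 = fully drawn back, growing towards the rotor, up to 0.046. It slides stiffly (about 10 N) and stays where it is left. At 0 the plunger's tip is 35 mm short of the plain land. The post is 108 mm behind the tip of the unpressed plunger.
- plunger: the indicator's sprung steel plunger, level, 65 mm above the bench, with a ball tip 8 mm in diameter; the origin is the foremost point of the tip, which runs under the rotor's lip. +y points back along the plunger, away from the rotor. Travel 10 mm; spring 1 N at first touch, 4 N fully in; a harder push than 8 N spoils it.
- needle (a joint): the dial's reading: a black needle on the white dial face, 64 mm across, on top of the indicator body; value in rad, 0 with the plunger free, growing clockwise seen from above by 0.5 rad for each mm that the plunger is pressed in (5.0 = end of travel, 10 mm). At 0 the needle points away from the rotor; ticks mark each mm.

How it is judged:
By the outcome, as a careful person would: the job done as asked, in the order asked, and still so for the second after the job is handed in, with the robot touching nothing.
It also fails if it takes over 72 s, if anything falls off the work surface, if the arm or the gripper's body presses on something with over 40 N, if the wrist force passes 120 N, or if a joint passes its speed limit or range.

## Working session

There is one attempt and no reset: what is moved stays moved. The work goes in short steps, Python scripts to look and compute and a tool call to move; the robot and the scene stay as the last step left them, time stands still between calls to the robot, and variables do not carry over. Pictures are saved under pics/ and viewed, on a budget of 10 in all, crops included, one or two more only if the job needs it, and the job is handed in when it is done.

Besides the shell and the picture viewer there is one more tool, called after ">>>" by a JSON object that holds its "fn" and its "kwargs". step_arm: Moves the arm, as the interface text tells. Its arguments: {"type":"object","properties":{"commands":{"type":"array","items":{"type":"array","items":{"type":"number"}}},"gripper":{"type":"number"},"grip_force":{"type":"number"}},"required":["commands"]}

```bash
mkdir -p pics
python3 - <<'E'
from bench import *
import cv2
for n in("scene","top"):
    cv2.imwrite(f"pics/{n}0.png",camera(n)[:,:,::-1]); c=get_calibration(n); print(n,c)
s=read_state();print(s)
E
```

```text
scene {'fx': 404.6591163154704, 'fy': 404.6591163154704, 'cx': 324.6210477671074, 'cy': 204.47358074962088, 'R': array([[ 0.63151722,  0.77535044,  0.00420762],
       [ 0.46144405, -0.37147071, -0.80565433],
       [-0.62310143,  0.51072616, -0.592371  ]]), 't': array([-0.31759587, -0.18148219,  1.04063925])}
top {'fx': 470.12936361124343, 'fy': 470.12936361124343, 'cx': 322.05048984151796, 'cy': 195.34612681158293, 'R': array([[-0.00388602, -0.99997081,  0.00657797],
       [-0.99369299,  0.00312427, -0.11209137],
       [ 0.11206755, -0.00697207, -0.99367613]]), 't': array([-0.01365565,  0.56210256,  0.70247605])}
{'time': 0.1, 'joint_positions': array([ 1.14041112,  0.33278376, -0.06469648,  1.4608372 ,  0.02157983,
        1.34989045, -0.08852461]), 'joint_vel': array([-0.00182945, -0.0012307 , -0.00023694,  0.00052856,  0.00334655,
        0.00152732,  0.00193274]), 'joint_torque': array([ 8.83418488e-04, -6.24546432e+01,  2.41175346e-02, -3.90718782e+01,
       -6.15004543e-02,  3.66238353e-02,  7.41054305e-05]), 'ee_pos': array([ 0.2477397 , -0.57346394,  0.24085864]), 'eef_rot': array([ 8.35632733e-01, -5.49288232e-01, -5.21324802e-04, -3.20952903e-04]), 'ft_force': array([-0.25825683,  0.04750559, -0.2299927 ]), 'torque': array([-0.00832485,  0.02285073, -0.03134916]), 'width': 0.08676970588670686}
```

View pics/scene0.png

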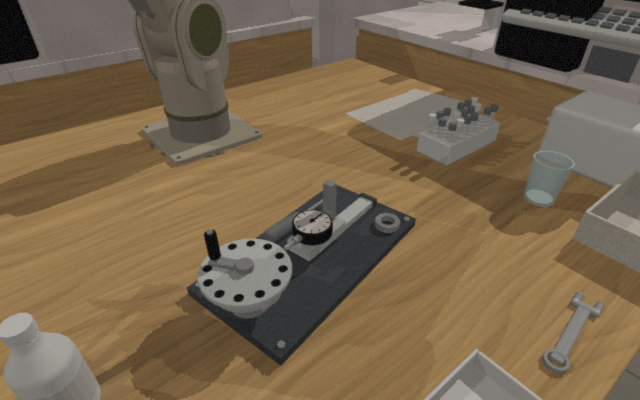

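View pics/top0.png

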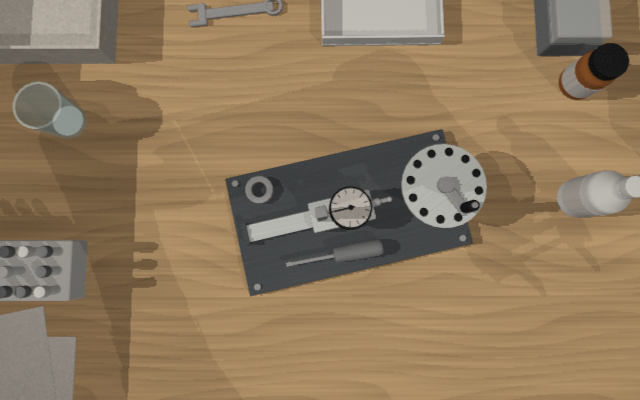

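The scene image shows the rotor at about (245,270), with the handle at (212,245) and the post at (330,195). In the top image the rotor is at (444,186), the handle at (469,206), the dial at (350,208) and the post top at about (321,212). I'll enlarge the top view to measure these.

```bash
python3 - <<'E'
import cv2
a=cv2.imread("pics/top0.png")[130:260,290:500]
cv2.imwrite("pics/crop0.png",cv2.resize(a,None,fx=3.8,fy=3.8,interpolation=cv2.INTER_CUBIC))
E
cat > h.py <<'E'
from bench import *
import numpy as np, cv2
def ray(n,u,v,z,c=None):
    c=c or get_calibration(n); d=c["R"].T@np.array([(u-c["cx"])/c["fx"],(v-c["cy"])/c["fy"],1]); o=-c["R"].T@c["t"]
    return o+d*(z-o[2])/d[2]
def proj(n,X):
    c=get_calibration(n); p=c["R"]@np.array(X)+c["t"]; return [c["fx"]*p[0]/p[2]+c["cx"],c["fy"]*p[1]/p[2]+c["cy"]]
E
python3 - <<'E'
from h import *
for m,u,v,z in(("axis",444,186,.084),("hub",447,185,.094),("handletop",470,206,.137),("post",321,212,.126),("dial",350,208,.08)): print(m,ray("top",u,v,z))
E
```

```text
axis [ 0.5692758  -0.19278615  0.084     ]
hub [ 0.56938748 -0.19445201  0.094     ]
handletop [ 0.53523106 -0.21241068  0.137     ]
post [ 0.52872003 -0.01345933  0.126     ]
dial [ 0.53795241 -0.0558655   0.08      ]
```

View pics/crop0.png

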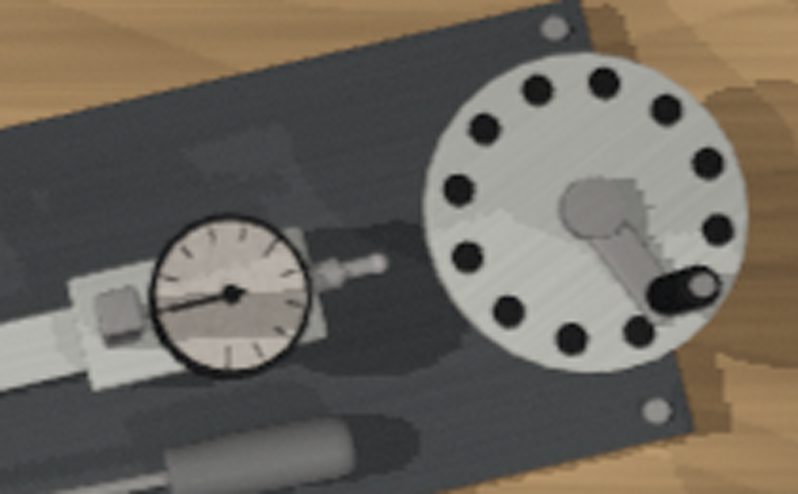

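Run:
```python
from h import *
C=lambda u,v:(u/3.8+290,v/3.8+130)
A=ray("top",*C(586,212),.084)
c=get_calibration("top");print("cam",-c["R"].T@c["t"])
s=[ray("top",*p,.019)[:2] for p in((436,137.5),(462.5,238),(235,183.5),(257,287))]
for a,b in((0,2),(1,3)): 
    d=s[b]-s[a];print("rail dir deg",np.degrees(np.arctan2(d[1],d[0])),np.hypot(*d))
d=s[1]-s[0];print("short",np.degrees(np.arctan2(d[1],d[0])))
for m,p,z in(("tip",(385,262),.065),("dial",(231,294),.08),("post",(121,315),.126),("pin",(703,286),.137),("hub",(597,208),.094)):
    X=ray("top",*C(*p),z);e=X-A;print(m,X,np.hypot(*e[:2]),np.degrees(np.arctan2(e[1],e[0])), proj("scene",X))
print(A,proj("scene",A))
a=cv2.imread("pics/scene0.png")[165:325,180:360]
cv2.imwrite("pics/crop1.png",cv2.resize(a,None,fx=3.7,fy=3.7,interpolation=cv2.INTER_CUBIC))
```

```text
cam [ 0.47977954 -0.0105137   0.76113036]
rail dir deg 102.9077507801304 0.33104406063892705
rail dir deg 103.01965354327889 0.33113011635239387
short -167.1785042939238
tip [ 0.55256412 -0.1186056   0.065     ] 0.07641710592759103 102.8689411465582 [np.float64(283.74600471971195), np.float64(248.63917291467502)]
dial [ 0.53887018 -0.05702393  0.08      ] 0.13950238658987854 102.71878380564848 [np.float64(310.9895590107166), np.float64(219.86938415787267)]
post [ 0.527502   -0.01459502  0.126     ] 0.18340141360817408 103.26482545881527 [np.float64(327.6692821936921), np.float64(182.5269307553518)]
pin [ 0.53619681 -0.21914205  0.137     ] 0.04234045144043764 -142.04909171025258 [np.float64(207.73408210804277), np.float64(233.61209908093187)]
hub [ 0.56976776 -0.19461609  0.094     ] 0.0015239644064921594 -83.06944579576674 [np.float64(242.03383881768463), np.float64(263.9640963697212)]
[ 0.56958387 -0.19310327  0.084     ] [np.float64(243.84482381018108), np.float64(268.7900563891307)]
```

View pics/crop1.png

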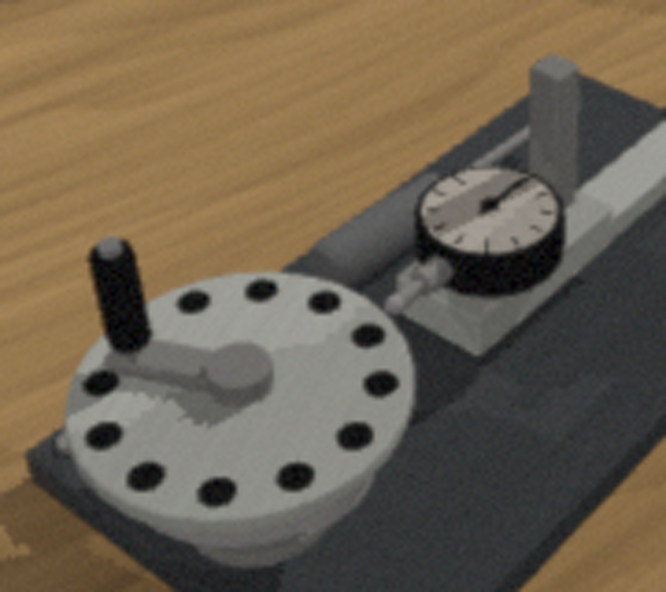

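>>> {"fn": "step_arm", "kwargs": {"commands": [[0,0,0,0,0,0.09],[0,0,0,0,0,0.09],[-0.04,-0.033,0,0,0,0],[-0.04,-0.033,0,0,0,0],[-0.04,-0.033,0,0,0,0],[-0.04,-0.033,0,0,0,0],[-0.04,-0.033,0,0,0,0],[-0.04,-0.033,0,0,0,0],[-0.04,-0.033,0,0,0,0],[-0.04,-0.033,0,0,0,0],[-0.04,-0.033,0,0,0,0],[-0.04,-0.033,0,0,0,0]], "gripper": 1}}

```text
time: 1.3
ee_pos: [0.4711, -0.1242, 0.2415]
eef_rot: [0.783, -0.622, 0.0, 0.0]
ft_force: [0.7, -0.1, -0.5]
width: 0.0867
```

```bash
cat >> h.py <<'E'
from scipy.spatial.transform import Rotation as Ro
def delta(T,yaw=-77.0):
    s=read_state(); R=Ro.from_quat(s["eef_rot"]); Rt=Ro.from_euler("z",yaw,degrees=True)*Ro.from_euler("x",180,degrees=True)
    print("t",s["time"],"pos",s["ee_pos"].round(4),"tool delta",R.inv().apply(np.array(T)-s["ee_pos"]).round(4),"rot",(R.inv()*Rt).as_rotvec().round(4),"F",s["ft_force"].round(1),"w",s["width"].round(4))
E
python3 - <<'E'
from h import *
delta([.5275,-.0146,.2])
c=get_calibration("wrist");print(c, proj("wrist",[.5275,-.0146,.126]))
E
```

```text
Traceback (most recent call last):
  File "h.py", line 11, in delta
    print("t",s["time"],"pos",s["ee_pos"].round(4),"tool delta",R.inv().apply(np.array(T)-s["ee_pos"]).round(4),"rot",(R.inv()*Rt).as_rotvec().round(4),"F",s["ft_force"].round(1),"w",s["width"].round(4))
                                                                                                                                                                                       ^^^^^^^^^^^^^^^^
AttributeError: 'float' object has no attribute 'round'
```

>>> {"fn": "step_arm", "kwargs": {"commands": [[-0.027,-0.023,0,0,0,0],[-0.027,-0.023,0,0,0,0],[-0.027,-0.023,0.02,0,0,0],[0,0,0.02,0,0,0],[0,0,0,0,0,0],[0,0,0,0,0,0]]}}

```text
time: 1.9
ee_pos: [0.5194, -0.0324, 0.2016]
eef_rot: [0.783, -0.622, -0.0, 0.0]
ft_force: [0.1, -0.1, 0.8]
width: 0.0869
```

```bash
sed -i 's/s\["width"\].round(4)/s["width"]/' h.py
python3 - <<'E'
from h import *
delta([.5275,-.0146,.2])
print(get_calibration("wrist"), proj("wrist",[.5275,-.0146,.126]))
cv2.imwrite("pics/w1.png",camera("wrist")[:,:,::-1])
E
```

```text
t 1.9 pos [ 0.5194 -0.0324  0.2016] tool delta [-0.0155 -0.0119  0.0016] rot [0.001  0.     0.0001] F [ 0.1 -0.1  0.8] w 0.08694695665085873
{'fx': 340.1247858649448, 'fy': 340.1247858649448, 'cx': 317.54429835174165, 'cy': 202.42426662007992, 'R': array([[ 0.22489354, -0.97438255,  0.00124145],
       [-0.93933969, -0.21646646,  0.26605115],
       [-0.25896687, -0.06099932, -0.96395811]]), 't': array([-0.14823292,  0.45850493,  0.48475708])} [np.float64(294.7992069523328), np.float64(201.95514480674936)]
```

View pics/w1.png

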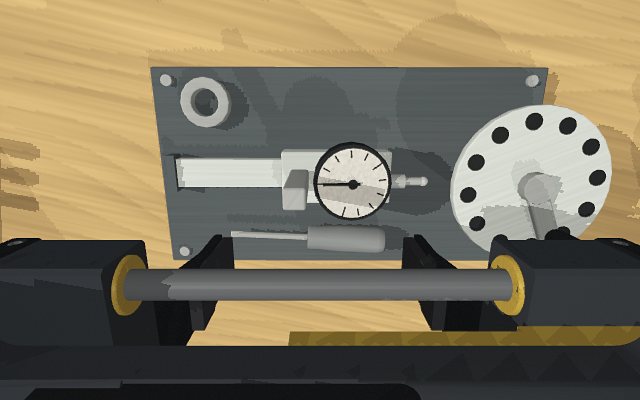

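>>> {"fn": "step_arm", "kwargs": {"commands": [[-0.0155,-0.0125,0,0,0,0],[0,0,0.02,0,0,0],[0,0,0.02,0,0,0],[0,0,0.02,0,0,0],[0,0,0.02,0,0,0],[0,0,0.012,0,0,0],[0,0,0,0,0,0],[0,0,0,0,0,0]]}}

```text
time: 2.75
ee_pos: [0.5289, -0.0141, 0.1106]
eef_rot: [0.783, -0.622, 0.001, -0.0]
ft_force: [0.2, -0.5, 0.4]
width: 0.0869
```

Run:
```python
from h import *
delta([.5275,-.0146,.109])
```

```text
t 2.75 pos [ 0.5289 -0.0141  0.1106] tool delta [0.0002 0.0015 0.0016] rot [-0.0011 -0.0005  0.0003] F [ 0.2 -0.5  0.4] w 0.08690930098435917
```

>>> {"fn": "step_arm", "kwargs": {"commands": [[0,0,0.001,0,0,0],[0,0,0,0,0,0],[0,0,0,0,0,0],[0,0,0,0,0,0],[0,0,0,0,0,0],[0,0,0,0,0,0],[0,0,0,0,0,0],[0,0,0,0,0,0],[0,0,0,0,0,0],[0,0,0,0,0,0]], "gripper": 0, "grip_force": 25}}

```text
time: 3.75
ee_pos: [0.5284, -0.0139, 0.1085]
eef_rot: [0.783, -0.622, 0.0, 0.0]
ft_force: [-0.2, 1.4, 1.3]
width: 0.0157
```

>>> {"fn": "step_arm", "kwargs": {"commands": [[0.003,0,0,0,0,0],[0.004,0,0,0,0,0],[0.004,0,0,0,0,0],[0.004,0,0,0,0,0],[0.004,0,0,0,0,0],[0.003,0,0,0,0,0],[0,0,0,0,0,0],[0,0,0,0,0,0]]}}

```text
time: 4.55
ee_pos: [0.5328, -0.0331, 0.1085]
eef_rot: [0.783, -0.622, -0.001, -0.0]
ft_force: [-3.4, 6.2, 4.2]
width: 0.0157
```

Run:
```python
from h import *
delta([.5284,-.0139,.108])
w=camera("wrist")[:,:,::-1];t=camera("top")[:,:,::-1]
c=t[150:250,290:450]
cv2.imwrite("pics/w2.png",np.vstack([w,cv2.resize(c,(320,200))[:, :].copy() if 0 else cv2.copyMakeBorder(cv2.resize(c,(320,200)),0,0,0,320,0)]))
```

```text
t 4.55 pos [ 0.5328 -0.0331  0.1085] tool delta [-0.0197 -0.0001  0.0006] rot [0.0007 0.0024 0.0026] F [-3.4  6.2  4.2] w 0.015694724222591765
```

View pics/w2.png

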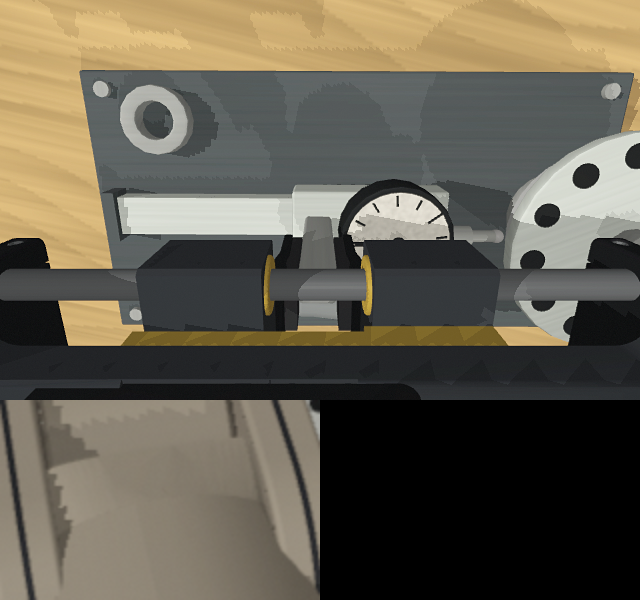

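The wrist view shows the dial's far half, with its centre at (399,241). The plunger tip at (500,237) is still short of the land. Travel so far is 19.7 mm, so I'll move closer in smaller steps.

>>> {"fn": "step_arm", "kwargs": {"commands": [[0.002,0,0,0,0,0],[0.002,0,0,0,0,0],[0.002,0,0,0,0,0],[0.0015,0,0,0,0,0],[0,0,0,0,0,0],[0,0,0,0,0,0]]}}

```text
time: 5.25
ee_pos: [0.5344, -0.0399, 0.1085]
eef_rot: [0.784, -0.621, -0.001, -0.001]
ft_force: [-4.3, 8.2, 3.9]
width: 0.0156
```

Run:
```python
from h import *
delta([.5284,-.0139,.108])
w=camera("wrist")[:,:,::-1]
cv2.imwrite("pics/w3.png",cv2.resize(w[160:300,310:520],None,fx=3,fy=3,interpolation=cv2.INTER_CUBIC))
```

```text
t 5.25 pos [ 0.5344 -0.0399  0.1085] tool delta [-0.0267 -0.0001  0.0006] rot [0.0009 0.0029 0.003 ] F [-4.3  8.2  3.9] w 0.015629637049506772
```

View pics/w3.png

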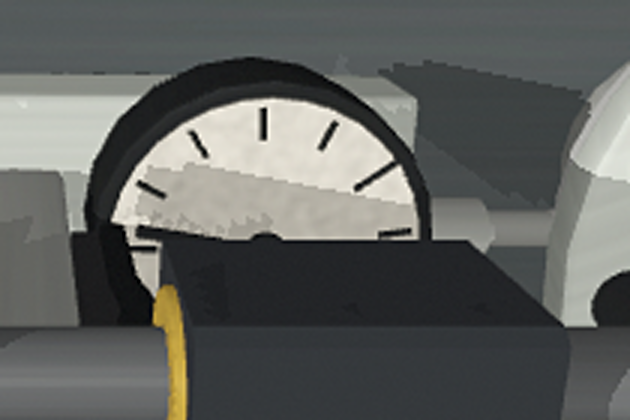

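The needle has just left zero, at about 0.3 mm, so I'll push 1.7 mm more.

>>> {"fn": "step_arm", "kwargs": {"commands": [[0.001,0,0,0,0,0],[0.0007,0,0,0,0,0],[0,0,0,0,0,0],[0,0,0,0,0,0],[0,0,0,0,0,0]]}}

```text
time: 5.8
ee_pos: [0.5347, -0.0411, 0.1086]
eef_rot: [0.784, -0.621, -0.002, -0.001]
ft_force: [-5.7, 8.9, 4.9]
width: 0.0159
```

Run:
```python
from h import *
delta([.5284,-.0139,.108])
w=camera("wrist")[:,:,::-1]
cv2.imwrite("pics/w4.png",cv2.resize(w[160:300,310:520],None,fx=3,fy=3,interpolation=cv2.INTER_CUBIC))
```

```text
t 5.8 pos [ 0.5347 -0.0411  0.1086] tool delta [-0.0279 -0.0001  0.0007] rot [0.001  0.0033 0.0034] F [-5.7  8.9  4.9] w 0.015939194977389007
```

View pics/w4.png

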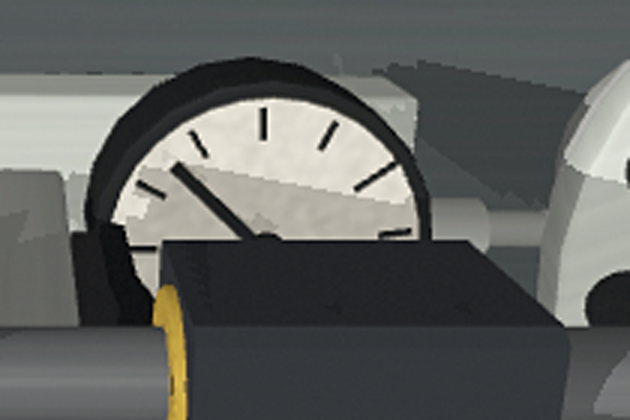

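>>> {"fn": "step_arm", "kwargs": {"commands": [[0.0006,0,0,0,0,0],[0,0,0,0,0,0],[0,0,0,0,0,0],[-0.0007,0,0,0,0,0],[0,0,0,0,0,0]]}}

```text
time: 6.35
ee_pos: [0.5348, -0.0416, 0.1086]
eef_rot: [0.784, -0.621, -0.001, -0.001]
ft_force: [-5.0, 7.5, 4.3]
width: 0.0159
```

>>> {"fn": "step_arm", "kwargs": {"commands": [[0,0,0,0,0,0],[0,0,0,0,0,0],[0,0,0,0,0,0],[0,0,0,0,0,0],[0,0,0,0,0,0],[0,0,0,0,0,0]], "gripper": 1}}

```text
time: 6.95
ee_pos: [0.5354, -0.0442, 0.1085]
eef_rot: [0.783, -0.622, 0.0, 0.0]
ft_force: [0.5, -0.3, 0.3]
width: 0.0559
```

>>> {"fn": "step_arm", "kwargs": {"commands": [[0,0,-0.02,0,0,0],[0,0,-0.03,0,0,0],[0,0,-0.03,0,0,0],[0,0,-0.02,0,0,0],[0,0,0,0,0,0],[0,0,0,0,0,0]]}}

```text
time: 7.55
ee_pos: [0.5354, -0.0442, 0.2084]
eef_rot: [0.783, -0.622, 0.0, 0.0]
ft_force: [-0.8, 0.2, -0.0]
width: 0.0868
```

Run:
```python
from h import *
delta([.5362,-.2191,.2])
for p in ([.5362,-.2191,.137],[.5362,-.2191,.118],[.5696,-.1935,.094]): print(proj("wrist",p))
w=camera("wrist")[:,:,::-1]
cv2.imwrite("pics/w5.png",w)
```

```text
t 7.55 pos [ 0.5354 -0.0442  0.2084] tool delta [0.1706 0.0387 0.0084] rot [-0.0002 -0.0004  0.0008] F [-0.8  0.2 -0. ] w 0.08680170640613193
[np.float64(562.5248291825486), np.float64(273.5214096319827)]
[np.float64(544.9186060972323), np.float64(261.7259250908039)]
[np.float64(511.8376725756659), np.float64(204.02012913925068)]
```

View pics/w5.png

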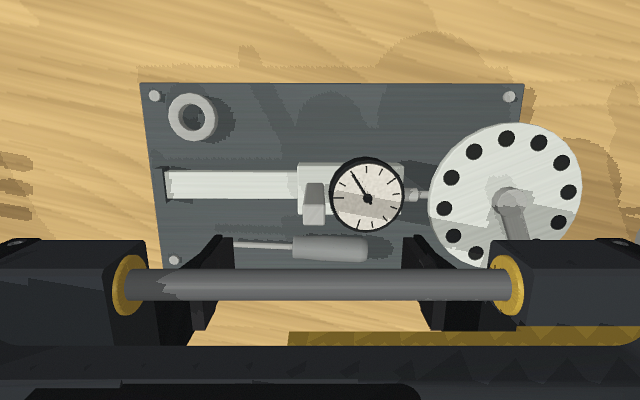

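The needle now runs from (367,198) to (351,174), about 56° from zero, or roughly 2 mm. The post is released. Next I'll move above the handle with yaw −40°, which should keep the dial in the wrist camera's view, and check a numeric dial reader.

```bash
cat >> h.py <<'E'
def dial(img,name="wrist",D=(.5453,-.0848,.079),c=None,save=None):
    """unwarp the dial (up = away from rotor, 4 px/mm), snap to white disc centre, read needle in mm"""
    a=np.radians(103); r=np.array([np.cos(a),np.sin(a),0]); l=np.array([r[1],-r[0],0]); S=.05
    src=np.float32([proj(name,np.array(D)+S*(i*l+j*r)) for i,j in((-1,1),(1,1),(1,-1),(-1,-1))])
    H=cv2.getPerspectiveTransform(src,np.float32([[0,0],[400,0],[400,400],[0,400]]))
    g=cv2.cvtColor(cv2.warpPerspective(img,H,(400,400)),cv2.COLOR_RGB2GRAY)
    if save: cv2.imwrite(save,g)
    best=None
    for dx in range(-28,29,2):
        for dy in range(-28,29,2):
            cx,cy=200+dx,200+dy; hub=g[cy-6:cy+7,cx-6:cx+7].mean()
            t=np.radians(np.arange(0,360,1.)); q=np.arange(34,80,3)
            P=cv2.remap(g,np.float32(cx+np.outer(np.sin(t),q)),np.float32(cy-np.outer(np.cos(t),q)),1).mean(1).astype(float)
            P=(np.roll(P,1)+P+np.roll(P,-1))/3
            m=np.median(P); s=(m-P.min())+(m-hub)
            if best is None or s>best[0]: best=(s,dx,dy,P.argmin(),m-P.min())
    return best[3]/57.2958/.5,best
E
python3 - <<'E'
from h import *
print(dial(cv2.imread("pics/w5.png")[:,:,::-1].copy()))
E
```

```text
(np.float64(2.0245812083957286), (np.float64(317.2477810650887), -8, 0, np.int64(58), np.float64(156.97916666666666)))
```

>>> {"fn": "step_arm", "kwargs": {"commands": [[0.034,0.008,0,0,0,0],[0.034,0.008,0,0,0,0],[0.034,0.008,0,0,0,0],[0.034,0.008,0,0,0,0],[0.034,0.008,0,0,0,0],[0,0,0,0,0,-0.129],[0,0,0,0,0,-0.129],[0,0,0,0,0,-0.129],[0,0,0,0,0,-0.129],[0,0,0,0,0,-0.13],[0,0,0,0,0,0],[0,0,0,0,0,0]]}}

```text
time: 8.8
ee_pos: [0.5344, -0.2187, 0.2076]
eef_rot: [0.939, -0.343, -0.001, -0.0]
ft_force: [-0.3, 0.2, 0.2]
width: 0.0871
```

Run:
```python
from h import *
delta([.5362,-.2191,.122],-40)
print(proj("wrist",[.5362,-.2191,.137]),proj("wrist",[.5362,-.2191,.095]))
w=camera("wrist"); print(dial(w.copy()))
t=camera("top");print(dial(t.copy(),"top",save="pics/dt.png"))
cv2.imwrite("pics/w6.png",w[:,:,::-1])
```

```text
t 8.8 pos [ 0.5344 -0.2187  0.2076] tool delta [ 0.0018 -0.0008  0.0856] rot [ 0.0003  0.0014 -0.0028] F [-0.3  0.2  0.2] w 0.08708045310123085
[np.float64(320.8375399176383), np.float64(220.49194398216204)] [np.float64(320.3905219891136), np.float64(203.47829874540918)]
(np.float64(1.8849549181615406), (np.float64(301.0246548323471), 0, 4, np.int64(54), np.float64(149.86458333333331)))
(np.float64(2.0245812083957286), (np.float64(211.04930966469425), 0, -2, np.int64(58), np.float64(81.23958333333333)))
```

View pics/w6.png

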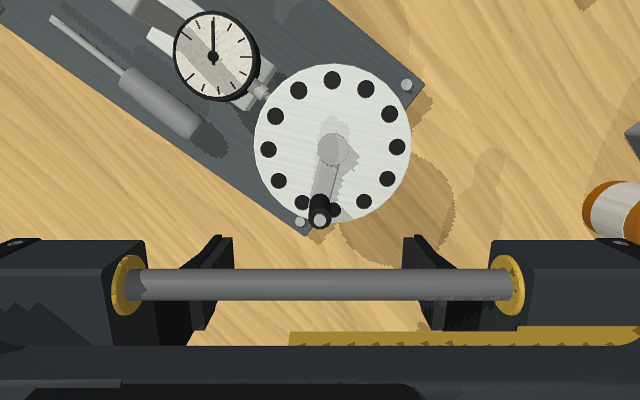

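The dial is readable from both cameras at about 2 mm. The handle top is at (320,218), against a predicted (321,220). Descending and gripping.

>>> {"fn": "step_arm", "kwargs": {"commands": [[0.002,-0.001,0.02,0,0,0],[0,0,0.02,0,0,0],[0,0,0.02,0,0,0],[0,0,0.02,0,0,0],[0,0,0.006,0,0,0],[0,0,0,0,0,0]]}}

```text
time: 9.5
ee_pos: [0.5366, -0.219, 0.1219]
eef_rot: [0.94, -0.342, -0.001, -0.0]
ft_force: [-0.8, 0.4, 0.7]
width: 0.0868
```

>>> {"fn": "step_arm", "kwargs": {"commands": [[0,0,0,0,0,0],[0,0,0,0,0,0],[0,0,0,0,0,0],[0,0,0,0,0,0],[0,0,0,0,0,0],[0,0,0,0,0,0],[0,0,0,0,0,0],[0,0,0,0,0,0],[0,0,0,0,0,0],[0,0,0,0,0,0]], "gripper": 0, "grip_force": 15}}

```text
time: 10.5
ee_pos: [0.5368, -0.2191, 0.1225]
eef_rot: [0.94, -0.341, -0.0, -0.0]
ft_force: [0.7, -1.7, 2.9]
width: 0.0155
```

```bash
cat >> h.py <<'E'
AX=np.array([.5696,-.1938])
def look(angs=(),ax=AX,R=.042):
    s=read_state(); e=s["ee_pos"][:2]-ax; th=np.degrees(np.arctan2(e[1],e[0]))
    print("t",s["time"],"pos",s["ee_pos"].round(4),"handle deg %.1f r %.4f"%(th,np.hypot(*e)),"F",s["ft_force"].round(1),"w %.4f"%s["width"])
    q=Ro.from_quat(s["eef_rot"]); p=s["ee_pos"][:2]
    for a in angs:
        n=ax+R*np.array([np.cos(np.radians(th+a)),np.sin(np.radians(th+a))])
        print(a,q.inv().apply([*(n-p),0]).round(4)); p=n
    w=camera("wrist"); r=dial(w); t=camera("top"); rt=dial(t,"top")
    print("wrist mm %.2f"%r[0],np.round(r[1],0)," top mm %.2f"%rt[0],np.round(rt[1],0)); return w,t
E
python3 - <<'E'
from h import *
look(range(10,121,10));
E
```

```text
t 10.5 pos [ 0.5368 -0.2191  0.1225] handle deg -142.4 r 0.0414 F [ 0.7 -1.7  2.9] w 0.0155
10 [ 0.0071  0.0015 -0.    ]
20 [ 0.0073 -0.0003 -0.    ]
30 [ 0.0071 -0.0016 -0.    ]
40 [ 0.0068 -0.0028 -0.    ]
50 [ 0.0062 -0.0039 -0.    ]
60 [ 0.0054 -0.005  -0.    ]
70 [ 0.0045 -0.0058 -0.    ]
80 [ 0.0034 -0.0065 -0.    ]
90 [ 0.0022 -0.007  -0.    ]
100 [ 0.0009 -0.0073 -0.    ]
110 [-0.0003 -0.0073 -0.    ]
120 [-0.0016 -0.0071 -0.    ]
wrist mm 2.02 [303.  -6.   4.  58. 153.]  top mm 2.02 [210.   0.  -2.  58.  81.]
```

>>> {"fn": "step_arm", "kwargs": {"commands": [[0.0071,0.0015,0,0,0,0],[0.0073,-0.0003,0,0,0,0],[0,0,0,0,0,0],[0,0,0,0,0,0]]}}

```text
time: 11.0
ee_pos: [0.5482, -0.2295, 0.1226]
eef_rot: [0.94, -0.341, 0.001, -0.0]
ft_force: [3.7, 0.4, -2.7]
width: 0.0156
```

```bash
python3 -c "
from h import *
look()"
```

```text
t 11.0 pos [ 0.5482 -0.2295  0.1226] handle deg -120.9 r 0.0416 F [ 3.7  0.4 -2.7] w 0.0156
wrist mm 2.23 [300.   2. -12.  64. 157.]  top mm 2.02 [213.   0.  -2.  58.  83.]
```

>>> {"fn": "step_arm", "kwargs": {"commands": [[0.0071,-0.0016,0,0,0,0],[0.0068,-0.0028,0,0,0,0],[0,0,0,0,0,0],[0,0,0,0,0,0]]}}

```text
time: 11.5
ee_pos: [0.5613, -0.2348, 0.1226]
eef_rot: [0.94, -0.341, 0.0, -0.0]
ft_force: [3.2, 2.4, -2.2]
width: 0.0155
```

```bash
python3 -c "
from h import *
look(range(15,106,15))"
```

```text
t 11.5 pos [ 0.5613 -0.2348  0.1226] handle deg -101.5 r 0.0418 F [ 3.2  2.4 -2.2] w 0.0155
15 [ 0.009  -0.0063  0.    ]
30 [ 0.0069 -0.0085  0.    ]
45 [ 0.0045 -0.01    0.    ]
60 [ 0.0017 -0.0108  0.    ]
75 [-0.0011 -0.0109  0.    ]
90 [-0.0039 -0.0102  0.    ]
105 [-0.0064 -0.0089  0.    ]
wrist mm 2.02 [311.  -6.   4.  58. 153.]  top mm 2.02 [210.   0.  -2.  58.  81.]
```

>>> {"fn": "step_arm", "kwargs": {"commands": [[0.009,-0.0063,0,0,0,0],[0,0,0,0,0,0],[0,0,0,0,0,0]]}}

```text
time: 11.9
ee_pos: [0.5721, -0.2358, 0.1226]
eef_rot: [0.94, -0.341, 0.0, -0.0]
ft_force: [3.8, 2.5, -2.5]
width: 0.0153
```

```bash
python3 -c "
from h import *
look()"
```

```text
t 11.9 pos [ 0.5721 -0.2358  0.1226] handle deg -86.7 r 0.0420 F [ 3.8  2.5 -2.5] w 0.0153
wrist mm 2.02 [313.  -6.   4.  58. 154.]  top mm 1.95 [213.   0.   0.  56.  84.]
```

>>> {"fn": "step_arm", "kwargs": {"commands": [[0.0069,-0.0085,0,0,0,0],[0,0,0,0,0,0],[0,0,0,0,0,0]]}}

```text
time: 12.3
ee_pos: [0.5824, -0.234, 0.1226]
eef_rot: [0.94, -0.342, 0.0, 0.0]
ft_force: [2.2, 0.5, -1.4]
width: 0.0157
```

```bash
python3 -c "
from h import *
look()"
```

```text
t 12.3 pos [ 0.5824 -0.234   0.1226] handle deg -72.3 r 0.0422 F [ 2.2  0.5 -1.4] w 0.0157
wrist mm 2.48 [312.  -6.   2.  71. 155.]  top mm 2.44 [206.   0.  -2.  70.  76.]
```

>>> {"fn": "step_arm", "kwargs": {"commands": [[0.0045,-0.01,0,0,0,0],[0,0,0,0,0,0],[0,0,0,0,0,0]]}}

```text
time: 12.7
ee_pos: [0.5924, -0.2294, 0.1226]
eef_rot: [0.94, -0.342, 0.0, 0.0]
ft_force: [2.5, -0.3, -2.1]
width: 0.0151
```

```bash
python3 -c "
from h import *
look()"
```

```text
t 12.7 pos [ 0.5924 -0.2294  0.1226] handle deg -57.4 r 0.0423 F [ 2.5 -0.3 -2.1] w 0.0151
wrist mm 4.71 [316.  -4. -12. 135. 154.]  top mm 4.68 [204.   0.  -4. 134.  75.]
```

>>> {"fn": "step_arm", "kwargs": {"commands": [[0.0017,-0.0108,0,0,0,0],[0,0,0,0,0,0],[0,0,0,0,0,0]]}}

```text
time: 13.1
ee_pos: [0.6012, -0.222, 0.1226]
eef_rot: [0.94, -0.341, 0.001, -0.0]
ft_force: [6.0, -1.0, -4.3]
width: 0.0153
```

```bash
python3 -c "
from h import *
look(range(15,181,15))"
```

```text
t 13.1 pos [ 0.6012 -0.222   0.1226] handle deg -41.8 r 0.0423 F [ 6.  -1.  -4.3] w 0.0153
15 [-0.0014 -0.0109  0.    ]
30 [-0.0039 -0.0103  0.    ]
45 [-0.0064 -0.0089 -0.    ]
60 [-0.0085 -0.007  -0.    ]
75 [-0.01   -0.0045 -0.    ]
90 [-0.0108 -0.0018 -0.    ]
105 [-0.0109  0.0011 -0.    ]
120 [-0.0103  0.0039 -0.    ]
135 [-0.0089  0.0064 -0.    ]
150 [-0.007   0.0085 -0.    ]
165 [-0.0045  0.01   -0.    ]
180 [-0.0018  0.0108 -0.    ]
wrist mm 4.29 [316.  -6.  -8. 123. 154.]  top mm 4.33 [202.   0.  -4. 124.  72.]
```

>>> {"fn": "step_arm", "kwargs": {"commands": [[-0.0014,-0.0109,0,0,0,0],[0,0,0,0,0,0],[0,0,0,0,0,0]]}}

```text
time: 13.5
ee_pos: [0.6074, -0.213, 0.1227]
eef_rot: [0.94, -0.342, 0.001, -0.0]
ft_force: [6.6, -2.7, -6.4]
width: 0.0156
```

```bash
python3 -c "
from h import *
look()"
```

```text
t 13.5 pos [ 0.6074 -0.213   0.1227] handle deg -26.9 r 0.0424 F [ 6.6 -2.7 -6.4] w 0.0156
wrist mm 2.09 [318.  -6.   2.  60. 156.]  top mm 2.02 [212.   0.  -2.  58.  82.]
```

>>> {"fn": "step_arm", "kwargs": {"commands": [[-0.0039,-0.0103,0,0,0,0],[0,0,0,0,0,0],[0,0,0,0,0,0]]}}

```text
time: 13.9
ee_pos: [0.6113, -0.2019, 0.1227]
eef_rot: [0.94, -0.341, 0.001, -0.001]
ft_force: [8.7, -0.3, -6.1]
width: 0.0152
```

```bash
python3 -c "
from h import *
look()"
```

```text
t 13.9 pos [ 0.6113 -0.2019  0.1227] handle deg -10.9 r 0.0424 F [ 8.7 -0.3 -6.1] w 0.0152
wrist mm 2.02 [321.  -6.   4.  58. 159.]  top mm 2.02 [212.   0.  -2.  58.  82.]
```

>>> {"fn": "step_arm", "kwargs": {"commands": [[-0.0064,-0.0089,0,0,0,0],[0,0,0,0,0,0],[0,0,0,0,0,0]]}}

```text
time: 14.3
ee_pos: [0.6119, -0.19, 0.1226]
eef_rot: [0.94, -0.341, 0.001, -0.001]
ft_force: [7.6, 1.7, -4.7]
width: 0.0155
```

```bash
python3 -c "
from h import *
look()"
```

```text
t 14.3 pos [ 0.6119 -0.19    0.1226] handle deg 5.1 r 0.0425 F [ 7.6  1.7 -4.7] w 0.0155
wrist mm 2.23 [319.  -2.  -8.  64. 157.]  top mm 2.02 [212.   0.  -2.  58.  82.]
```

>>> {"fn": "step_arm", "kwargs": {"commands": [[-0.0085,-0.007,0,0,0,0],[0,0,0,0,0,0],[0,0,0,0,0,0]]}}

```text
time: 14.7
ee_pos: [0.6093, -0.1787, 0.1226]
eef_rot: [0.94, -0.341, 0.0, -0.001]
ft_force: [4.3, 4.9, -2.4]
width: 0.0154
```

```bash
python3 -c "
from h import *
look(range(15,181,15))"
```

```text
t 14.7 pos [ 0.6093 -0.1787  0.1226] handle deg 20.9 r 0.0425 F [ 4.3  4.9 -2.4] w 0.0154
15 [-0.0104 -0.0036  0.    ]
30 [-0.0109 -0.0013  0.    ]
45 [-0.0109  0.0016  0.    ]
60 [-0.0101  0.0043 -0.    ]
75 [-0.0086  0.0068 -0.    ]
90 [-0.0066  0.0088 -0.    ]
105 [-0.0041  0.0102 -0.    ]
120 [-0.0013  0.0109 -0.    ]
135 [ 0.0016  0.0109 -0.    ]
150 [ 0.0043  0.0101 -0.    ]
165 [ 0.0068  0.0086 -0.    ]
180 [ 0.0088  0.0066 -0.    ]
wrist mm 2.06 [321.  -8.   2.  59. 157.]  top mm 1.95 [210.   0.   0.  56.  81.]
```

>>> {"fn": "step_arm", "kwargs": {"commands": [[-0.0102,-0.0041,0,0,0,0],[0,0,0,0,0,0],[0,0,0,0,0,0]]}}

```text
time: 15.1
ee_pos: [0.6038, -0.1689, 0.1226]
eef_rot: [0.94, -0.341, -0.0, -0.001]
ft_force: [2.1, 6.2, -1.0]
width: 0.0157
```

```bash
python3 -c "
from h import *
look()"
```

```text
t 15.1 pos [ 0.6038 -0.1689  0.1226] handle deg 36.0 r 0.0423 F [ 2.1  6.2 -1. ] w 0.0157
wrist mm 2.02 [324.  -6.   2.  58. 158.]  top mm 1.95 [210.   0.   0.  56.  81.]
```

>>> {"fn": "step_arm", "kwargs": {"commands": [[-0.0109,-0.0013,0,0,0,0],[0,0,0,0,0,0],[0,0,0,0,0,0]]}}

```text
time: 15.5
ee_pos: [0.596, -0.1611, 0.1226]
eef_rot: [0.94, -0.341, -0.001, -0.001]
ft_force: [1.3, 7.3, 0.2]
width: 0.0158
```

```bash
python3 -c "
from h import *
look()"
```

```text
t 15.5 pos [ 0.596  -0.1611  0.1226] handle deg 51.1 r 0.0420 F [1.3 7.3 0.2] w 0.0158
wrist mm 2.20 [320.  -2.  -8.  63. 157.]  top mm 2.06 [182.   0.  -4.  59.  66.]
```

>>> {"fn": "step_arm", "kwargs": {"commands": [[-0.0109,0.0016,0,0,0,0],[0,0,0,0,0,0],[0,0,0,0,0,0]]}}

```text
time: 15.9
ee_pos: [0.5866, -0.1556, 0.1226]
eef_rot: [0.94, -0.341, -0.001, -0.001]
ft_force: [0.9, 6.3, -0.6]
width: 0.0152
```

```bash
python3 -c "
from h import *
look()"
```

```text
t 15.9 pos [ 0.5866 -0.1556  0.1226] handle deg 66.0 r 0.0418 F [ 0.9  6.3 -0.6] w 0.0152
wrist mm 5.17 [320.  -2. -12. 148. 157.]  top mm 4.57 [209.   2.  -4. 131.  94.]
```

>>> {"fn": "step_arm", "kwargs": {"commands": [[-0.0101,0.0043,0,0,0,0],[0,0,0,0,0,0],[0,0,0,0,0,0]]}}

```text
time: 16.3
ee_pos: [0.5758, -0.1526, 0.1226]
eef_rot: [0.94, -0.341, -0.001, -0.0]
ft_force: [-0.5, 6.6, 0.7]
width: 0.0153
```

```bash
python3 -c "
from h import *
look(range(15,181,15),np.array([.5699,-.1938]))"
```

```text
t 16.3 pos [ 0.5758 -0.1526  0.1226] handle deg 81.9 r 0.0416 F [-0.5  6.6  0.7] w 0.0153
15 [-0.0087  0.0066  0.    ]
30 [-0.0064  0.0089  0.    ]
45 [-0.0039  0.0103  0.    ]
60 [-0.0011  0.0109  0.    ]
75 [ 0.0018  0.0108 -0.    ]
90 [ 0.0045  0.01   -0.    ]
105 [ 0.0069  0.0085 -0.    ]
120 [ 0.0089  0.0064 -0.    ]
135 [ 0.0103  0.0039 -0.    ]
150 [ 0.0109  0.0011 -0.    ]
165 [ 0.0108 -0.0018 -0.    ]
180 [ 0.01   -0.0045 -0.    ]
wrist mm 7.54 [332.  -6.  -2. 216. 167.]  top mm 4.96 [196. -18. -22. 142.  96.]
```

>>> {"fn": "step_arm", "kwargs": {"commands": [[-0.0031,0.002,0,0,0,0],[0,0,0,0,0,0],[0,0,0,0,0,0]]}}

```text
time: 16.7
ee_pos: [0.5723, -0.1523, 0.1225]
eef_rot: [0.94, -0.341, -0.001, -0.0]
ft_force: [0.6, 6.9, 0.2]
width: 0.0152
```

```bash
python3 -c "
from h import *
look()"
```

```text
t 16.7 pos [ 0.5723 -0.1523  0.1225] handle deg 86.3 r 0.0416 F [0.6 6.9 0.2] w 0.0152
wrist mm 7.54 [331.  -6.  -6. 216. 166.]  top mm 7.33 [206.   6.  -4. 210.  93.]
```

>>> {"fn": "step_arm", "kwargs": {"commands": [[-0.0029,0.0022,0,0,0,0],[0,0,0,0,0,0],[0,0,0,0,0,0]]}}

```text
time: 17.1
ee_pos: [0.5684, -0.1523, 0.1225]
eef_rot: [0.94, -0.341, -0.001, -0.0]
ft_force: [-1.3, 5.8, 1.4]
width: 0.0153
```

```bash
python3 -c "
from h import *
w,t=look((5,10,15),np.array([.5699,-.1938]))
cv2.imwrite('pics/w7.png',w[:,:,::-1])"
```

```text
t 17.1 pos [ 0.5684 -0.1523  0.1225] handle deg 92.0 r 0.0416 F [-1.3  5.8  1.4] w 0.0153
5 [-0.0029  0.0022  0.    ]
10 [-0.0024  0.0028  0.    ]
15 [-0.0021  0.003   0.    ]
wrist mm 7.33 [330.  -4.   0. 210. 166.]  top mm 10.26 [210.   2.   0. 294.  96.]
```

>>> {"fn": "step_arm", "kwargs": {"commands": [[-0.0029,0.0022,0,0,0,0],[0,0,0,0,0,0],[0,0,0,0,0,0]]}}

```text
time: 17.5
ee_pos: [0.5647, -0.1526, 0.1225]
eef_rot: [0.94, -0.341, -0.001, -0.0]
ft_force: [-2.1, 5.4, 1.6]
width: 0.0156
```

```bash
python3 -c "
from h import *
w,t=look()
cv2.imwrite('pics/w8.png',w[:,:,::-1])"
```

```text
t 17.5 pos [ 0.5647 -0.1526  0.1225] handle deg 96.8 r 0.0415 F [-2.1  5.4  1.6] w 0.0156
wrist mm 6.42 [327.  -4.  -6. 184. 165.]  top mm 7.33 [235.  12.  -2. 210. 121.]
```

>>> {"fn": "step_arm", "kwargs": {"commands": [[-0.0024,0.0028,0,0,0,0],[-0.0021,0.003,0,0,0,0],[0,0,0,0,0,0],[0,0,0,0,0,0]]}}

```text
time: 18.0
ee_pos: [0.5573, -0.1542, 0.1225]
eef_rot: [0.94, -0.341, -0.001, 0.0]
ft_force: [-3.5, 5.8, 2.1]
width: 0.0155
```

```bash
python3 -c "
from h import *
w,t=look((-5,-10,-15,-20,-25,-30),np.array([.5699,-.1938]))
cv2.imwrite('pics/w9.png',w[:,:,::-1])
a=[cv2.imread(f'pics/w{i}.png')[0:260,60:360] for i in (7,8,9)]
cv2.imwrite('pics/cmp.png',cv2.resize(np.hstack(a),(800,231)))"
```

```text
t 18.0 pos [ 0.5573 -0.1542  0.1225] handle deg 107.7 r 0.0415 F [-3.5  5.8  2.1] w 0.0155
-5 [ 0.0017 -0.0032 -0.    ]
-10 [ 0.0024 -0.0028 -0.    ]
-15 [ 0.0026 -0.0026 -0.    ]
-20 [ 0.0028 -0.0024 -0.    ]
-25 [ 0.003  -0.0021 -0.    ]
-30 [ 0.0032 -0.0018 -0.    ]
wrist mm 3.91 [314.  -8.  -8. 112. 154.]  top mm 3.98 [190.   4.  -4. 114.  65.]
```

View pics/cmp.png

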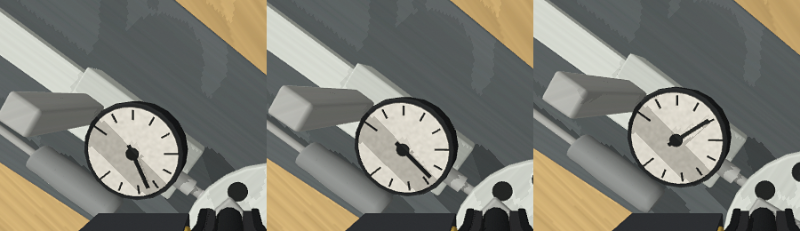

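```bash
python3 - <<'E'
s=open("h.py").read()
s=s.replace("    return best[3]/57.2958/.5,best\n","""    _,dx,dy,a,_=best; yy,xx=np.mgrid[:400,:400]; X=xx-200-dx; Y=200+dy-yy; th=np.degrees(np.arctan2(X,Y)); rr=np.hypot(X,Y)
    k=(np.abs((th-a+180)%360-180)<22)&(rr>22)&(rr<82)&(g<90)
    vx,vy=cv2.fitLine(np.float32(np.c_[xx[k],yy[k]]),cv2.DIST_HUBER,0,.01,.01)[:2].ravel()
    f=np.degrees(np.arctan2(vx,-vy)); f+=180*round((a-f)/180)
    return f/57.2958/.5,best
""")
open("h.py","w").write(s)
E
python3 - <<'E'
from h import *
w,t=look()
E
```

```text
t 18.1 pos [ 0.5573 -0.1542  0.1225] handle deg 107.3 r 0.0415 F [-2.9  4.8  2.2] w 0.0155
wrist mm 3.93 [314.  -8.  -8. 113. 154.]  top mm 3.95 [190.   4.  -4. 114.  65.]
```

>>> {"fn": "step_arm", "kwargs": {"commands": [[0.0017,-0.0032,0,0,0,0],[0.0024,-0.0028,0,0,0,0],[0,0,0,0,0,0],[0,0,0,0,0,0]]}}

```text
time: 18.6
ee_pos: [0.5646, -0.1525, 0.1225]
eef_rot: [0.94, -0.342, -0.001, 0.0]
ft_force: [-3.7, 4.5, 1.9]
width: 0.0155
```

```bash
python3 -c "
from h import *
look()"
```

```text
t 18.6 pos [ 0.5646 -0.1525  0.1225] handle deg 96.8 r 0.0416 F [-3.7  4.5  1.9] w 0.0155
wrist mm 6.71 [328.  -4.  -8. 185. 165.]  top mm 7.28 [237.  12.  -2. 210. 121.]
```

>>> {"fn": "step_arm", "kwargs": {"commands": [[0.0026,-0.0026,0,0,0,0],[0.0028,-0.0024,0,0,0,0],[0,0,0,0,0,0],[0,0,0,0,0,0]]}}

```text
time: 19.1
ee_pos: [0.5726, -0.1523, 0.1226]
eef_rot: [0.94, -0.341, 0.0, -0.0]
ft_force: [0.1, 3.6, -0.9]
width: 0.0157
```

```bash
python3 -c "
from h import *
look()"
```

```text
t 19.1 pos [ 0.5726 -0.1523  0.1226] handle deg 85.8 r 0.0416 F [ 0.1  3.6 -0.9] w 0.0157
wrist mm 7.86 [332.  -6.   2. 221. 167.]  top mm 7.32 [203.   8.  -6. 211.  93.]
```

>>> {"fn": "step_arm", "kwargs": {"commands": [[0.003,-0.0021,0,0,0,0],[0.0032,-0.0018,0,0,0,0],[0,0,0,0,0,0],[0,0,0,0,0,0]]}}

```text
time: 19.6
ee_pos: [0.5801, -0.1534, 0.1226]
eef_rot: [0.94, -0.342, 0.001, -0.0]
ft_force: [2.2, 2.9, -2.1]
width: 0.0156
```

```bash
python3 -c "
from h import *
look()"
```

```text
t 19.6 pos [ 0.5801 -0.1534  0.1226] handle deg 75.4 r 0.0417 F [ 2.2  2.9 -2.1] w 0.0156
wrist mm 7.14 [331.  -4.  -6. 197. 166.]  top mm 5.54 [197.   2. -18. 144.  96.]
```

>>> {"fn": "step_arm", "kwargs": {"commands": [[0.0034,-0.0015,0,0,0,0],[0.0035,-0.0012,0,0,0,0],[0,0,0,0,0,0],[0,0,0,0,0,0]]}}

```text
time: 20.1
ee_pos: [0.5874, -0.156, 0.1226]
eef_rot: [0.94, -0.342, 0.001, -0.0]
ft_force: [3.3, 2.0, -2.5]
width: 0.0155
```

```bash
python3 -c "
from h import *
look((4,8,12,16,20),np.array([.5699,-.1938]))"
```

```text
t 20.1 pos [ 0.5874 -0.156   0.1226] handle deg 65.2 r 0.0417 F [ 3.3  2.  -2.5] w 0.0155
4 [-0.0029  0.0006 -0.    ]
8 [-0.0027  0.0011 -0.    ]
12 [-0.0027  0.0012 -0.    ]
16 [-0.0026  0.0014 -0.    ]
20 [-0.0025  0.0016 -0.    ]
wrist mm 4.68 [321.  -4. -12. 135. 158.]  top mm 5.14 [208.   2.  -4. 129.  94.]
```

>>> {"fn": "step_arm", "kwargs": {"commands": [[-0.0029,0.0006,0,0,0,0],[-0.0027,0.0011,0,0,0,0],[-0.0027,0.0012,0,0,0,0],[-0.0026,0.0014,0,0,0,0],[-0.0025,0.0016,0,0,0,0],[0,0,0,0,0,0],[0,0,0,0,0,0],[0,0,0,0,0,0]]}}

```text
time: 21.0
ee_pos: [0.5722, -0.1521, 0.1225]
eef_rot: [0.94, -0.342, -0.0, 0.001]
ft_force: [-3.5, -0.7, 1.6]
width: 0.0156
```

```bash
python3 -c "
from h import *
look((2,),np.array([.5699,-.1938]))"
```

```text
t 21.0 pos [ 0.5722 -0.1521  0.1225] handle deg 86.8 r 0.0418 F [-3.5 -0.7  1.6] w 0.0156
2 [-0.0013  0.0007  0.    ]
wrist mm 7.83 [330.  -6.  -4. 218. 165.]  top mm 7.33 [204.   8.  -6. 211.  93.]
```

>>> {"fn": "step_arm", "kwargs": {"commands": [[0.001,-0.0006,0,0,0,0],[0,0,0,0,0,0],[0,0,0,0,0,0],[0,0,0,0,0,0]]}}

```text
time: 21.5
ee_pos: [0.5737, -0.1522, 0.1225]
eef_rot: [0.94, -0.342, -0.0, 0.0]
ft_force: [-3.6, -1.8, 1.6]
width: 0.0157
```

```bash
python3 -c "
from h import *
look()"
```

```text
t 21.5 pos [ 0.5737 -0.1522  0.1225] handle deg 84.4 r 0.0418 F [-3.6 -1.8  1.6] w 0.0157
wrist mm 7.88 [332.  -6.  -4. 218. 167.]  top mm 5.80 [195.   8.  -8. 166.  91.]
```

>>> {"fn": "step_arm", "kwargs": {"commands": [[0,0,0,0,0,0],[0,0,0,0,0,0],[0,0,0,0,0,0],[0,0,0,0,0,0],[0,0,0,0,0,0],[0,0,0,0,0,0],[0,0,0,0,0,0]], "gripper": 1}}

```text
time: 22.3
ee_pos: [0.5739, -0.1516, 0.1226]
eef_rot: [0.94, -0.341, 0.0, 0.0]
ft_force: [1.0, -0.7, 0.6]
width: 0.0636
```

>>> {"fn": "step_arm", "kwargs": {"commands": [[0,0,-0.02,0,0,0],[0,0,-0.03,0,0,0],[0,0,-0.03,0,0,0],[0,0,-0.02,0,0,0],[0,0,0,0,0,0],[0,0,0,0,0,0]]}}

```text
time: 22.9
ee_pos: [0.5738, -0.1517, 0.2224]
eef_rot: [0.94, -0.342, 0.0, 0.0]
ft_force: [-0.1, 0.7, -1.6]
width: 0.087
```

```bash
python3 -c "
from h import *
w,t=look()
a=np.radians(84.8); print(proj('wrist',[.5697+.042*np.cos(a),-.1938+.042*np.sin(a),.137]))
cv2.imwrite('pics/w10.png',w[:,:,::-1])"
```

```text
t 22.9 pos [ 0.5738 -0.1517  0.2224] handle deg 84.3 r 0.0423 F [-0.1  0.7 -1.6] w 0.0870
wrist mm 7.89 [330.  -6.   2. 223. 168.]  top mm 7.20 [236.  -2.   0. 220. 112.]
[np.float64(318.87968449206977), np.float64(215.5418020447589)]
```

View pics/w10.png

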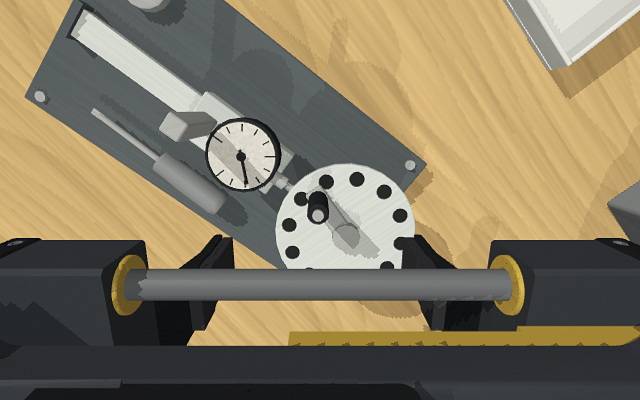

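The needle stands at about 7.9 mm, the greatest reading seen. The handle top is at (318,215), where predicted, and the gripper is clear of everything.

```bash
python3 -c "
from bench import *
print(close_job())"
```

```text
the job is handed in; nothing more can be done
None
```

The rotor is standing with its highest spot under the plunger, the dial at about 7.9 mm. I handed the job in at about 23 s of the 72 s, and no verdict was reported.

- **Setting the indicator:** I slid it in by its post until the dial read about 2.0 mm, then let go. It still read 2.0 mm on the plain land afterwards.
- **Finding the highest spot:** I turned the rotor counter-clockwise by its handle through about 250°. The lesser rise reached about 5 mm on the dial and the highest spot about 7.9 mm. I crossed the highest spot both ways, and the sides of the return pass put its centre at a handle bearing of about 85°. I did not turn through the last 110° or so, because both rises had been found and the larger was clear.
- **Last check:** after I released the handle and lifted clear, the wrist camera read 7.89 mm, equal to the greatest reading seen. The handle was at about 84–85°, within a degree of the estimated peak. By the wrist camera the plunger never went past about 7.9 of its 10 mm.
- **Disagreement:** near the peak the top camera's dial reading was unreliable, giving 4.96 to 10.26 mm. I put this down to the arm partly blocking its view, but after lifting clear it still read 7.20 mm in the fine fit, while its coarse needle angle gave about 7.7 mm. I relied on the wrist camera.

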